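Line the seasonings up by height on the spice board

TASK

Tidy the four seasonings onto the raised wooden board, each standing upright on the middle of its own cork disc, in order of height: the tallest on the disc next to the blue knob, then each one shorter than the last, the shortest at the far end by the white knob. The four are the salt shaker with the grey top and the jars with the red, green and yellow caps that stand along the front of the worktop.

Things in the scene. Friction and masses are not known exactly. Their poses are not given: they have to be found in the camera images.
- shaker_mid (a point): round glass salt shaker with a pale grey domed metal top, the tallest of the four: 90 mm high, 44 mm across up to about 66 mm above its foot, the top 34 mm across. Stands upright; the point is on its axis, half-way up (45 mm above its foot). z up.
- red_jar_mid (a point): round jar with a red cap, second in height: 74 mm high, straight body 48 mm across, upright; the point is on its axis, half-way up (37 mm above its foot). z up.
- green_jar_mid (a point): wide round jar with a green cap, third in height: 58 mm high, straight amber glass body 60 mm across, upright; the point is on its axis, half-way up (29 mm above its foot). z up.
- yellow_pot_mid (a point): little round pot with a yellow cap, the shortest of the four: 44 mm high, straight body 44 mm across up to 29 mm above its foot, upright; the point is on its axis, half-way up (22 mm above its foot). z up.
- pad_a_top (a point): cork disc on the raised wooden board, the leftmost seen from the robot (largest y) of a straight row of four, 95 mm apart; 72 mm across, fixed, its top 23 mm above the worktop (the board, fixed, 92 mm wide and 430 mm long, is 21 mm high). The point is the centre of its top; its y axis runs along the row to the left, its x axis across the board, away from the robot.
- pad_b_top (a point): cork disc on the raised wooden board, second from the left of a straight row of four, 95 mm apart; 72 mm across, fixed, its top 23 mm above the worktop (the board, fixed, 92 mm wide and 430 mm long, is 21 mm high). The point is the centre of its top; its y axis runs along the row to the left, its x axis across the board, away from the robot.
- pad_c_top (a point): cork disc on the raised wooden board, third from the left of a straight row of four, 95 mm apart; 72 mm across, fixed, its top 23 mm above the worktop (the board, fixed, 92 mm wide and 430 mm long, is 21 mm high). The point is the centre of its top; its y axis runs along the row to the left, its x axis across the board, away from the robot.
- pad_d_top (a point): cork disc on the raised wooden board, the rightmost (smallest y) of a straight row of four, 95 mm apart; 72 mm across, fixed, its top 23 mm above the worktop (the board, fixed, 92 mm wide and 430 mm long, is 21 mm high). The point is the centre of its top; its y axis runs along the row to the left, its x axis across the board, away from the robot.
- knob_blue_mid (a point): blue knob fixed on one end of the board, either the left or the right one (a white knob of the same form is on the other end): 30 mm high, 26 mm across, on the line of the discs, 55 mm beyond the centre of the last one. The point is on its axis, half-way up, 36 mm above the worktop.
Not all that is in view belongs to the job. Leave any black look-alike of the part that bears red_jar_mid alone.

How it is judged (in metres and radians):
At the end, for the whole second after the job is handed in: Counting from the disc next to the blue knob: salt shaker, red-capped jar, green-capped jar, yellow-capped pot, each standing on its disc, its axis within 12 mm of the disc's centre, upright within 0.1 rad, its foot at the height of the disc within 6 mm, released and at rest (((horizontal distance between knob_blue_mid and pad_a_top below 0.12 m and horizontal distance between shaker_mid and pad_a_top below 0.012 m and z of shaker_mid in the frame of pad_a_top between 0.039 and 0.051 m and angle between each of shaker_mid, red_jar_mid, green_jar_mid, yellow_pot_mid's own z axis and vertical below 0.1 rad and horizontal distance between red_jar_mid and pad_b_top below 0.012 m and z of red_jar_mid in the frame of pad_b_top between 0.031 and 0.043 m and horizontal distance between green_jar_mid and pad_c_top below 0.012 m and z of green_jar_mid in the frame of pad_c_top between 0.023 and 0.035 m and horizontal distance between yellow_pot_mid and pad_d_top below 0.012 m and z of yellow_pot_mid in the frame of pad_d_top between 0.016 and 0.028 m) or (horizontal distance between knob_blue_mid and pad_d_top below 0.12 m and horizontal distance between shaker_mid and pad_d_top below 0.012 m and z of shaker_mid in the frame of pad_d_top between 0.039 and 0.051 m and angle between each of shaker_mid, red_jar_mid, green_jar_mid, yellow_pot_mid's own z axis and vertical below 0.1 rad and horizontal distance between red_jar_mid and pad_c_top below 0.012 m and z of red_jar_mid in the frame of pad_c_top between 0.031 and 0.043 m and horizontal distance between green_jar_mid and pad_b_top below 0.012 m and z of green_jar_mid in the frame of pad_b_top between 0.023 and 0.035 m and horizontal distance between yellow_pot_mid and pad_a_top below 0.012 m and z of yellow_pot_mid in the frame of pad_a_top between 0.016 and 0.028 m)) and linear speed of each of shaker, red_jar, green_jar, yellow_pot below 0.02 m/s); the robot touches nothing.
It also fails if it takes over 106 s, if anything falls off the work surface, if the arm or the gripper's body presses on something with over 40 N, if the wrist force passes 120 N, or if a joint passes its speed limit or range.

ROBOT

A 6-joint arm with a two-finger parallel gripper is mounted at the origin on a cart in front of the work surface, level with it; the furniture and walls round the work are solid. World frame = base frame: x ahead of the robot, y to its left, z up, the work surface at z = 0. Lengths are in mm, angles in rad, forces in N, time in s.
With the tool pointing down it reaches from about 400 to 925 mm from the base axis. Payload 12.5 kg.
Tool frame: the origin (TCP) lies midway between the tips of the shut fingers; the grasp point (between the pads) lies 19 mm behind it; z points along the fingers, y is the line along which they close (so a half turn about z gives the same grasp; the last joint's range is limited). The gripper opens to 95 mm and grips with 3 to 60 N. Pads are 20 mm wide; open, the fingers measure 119 mm over their backs; the gripper's body (75 mm by 180 mm) begins 59 mm behind the grasp point.
Start: joints at [-1.226, 0.491, 1.559, -0, 1.092, -0.106], TCP at [272.328, -562.569, 214.661] pointing down, gripper open.
Joint ranges: [-3.1, 3.1], [-0.84, 2.19], [0.05, 2.79], [-1.13, 4.28], [0.06, 2.93], [-2.69, 2.69]. Speed limits (rad/s): [2.22, 2.22, 2.79, 3.14, 3.14, 3.14].

INTERFACE

Orientations are given as [roll, pitch, yaw] about the fixed x, y, z axes, in that order (R = Rz(yaw) Ry(pitch) Rx(roll)).
In Python, from cell import state, read_camera, camera_info, env gives the robot as it stands.
- The arm moves only by the tool move_arm, never from a script. Its argument "commands" is a list of rows, each a list of 3 entries, a list of its own where there are three numbers: the shift along the world's x, y, z in cm, then the turn, a rotation vector about the world's x, y, z in degrees, then the opening, from 0 (shut) to 1 (fully open). A call has 1 to 10 rows; each row shifts and turns the commanded pose from where the row before left it; what a row does not reach is not made up. A row lasts 1/10 s, in which the tool goes at most 50 mm and 8.59 degrees, less where a joint would pass 70% of its speed; a pose out of reach is approached as far as the arm can. A call with a gripper value outside its range is refused whole. The fingers move at their own pace and stop on an object; the grip force is fixed at half the most. Time passes only in rows, so rows that do not move let the fingers close. It gives the time, the measured TCP pose, the force, the opening and the grip force at its end, in the units of the state.
- state(): the state, without advancing time (a new reading comes with each control period).
- read_camera(name): name is "scene" or "top" or "wrist"; returns the picture (480x640x3 uint8, blue, green, red); there is no depth.
- camera_info(name): a dict with "K" (3x3 intrinsics, pixels), "k1" (the pictures are not rectified: a ray, as slopes to the right and down, at radius r is drawn at 1 + k1 r^2 times it, then the intrinsics apply), "cam_to_world" (4x4, takes a point from camera to world coordinates). Camera axes: x right, y down, z forward; pixel columns grow to the right and rows downward; lengths in mm; the calibration is good to about 2 mm. A picture is of the moment at which its call begins: read the wrist's pose just before it. camera_info takes no time and is no camera call; for the wrist camera it gives the pose at the moment of the call.
- env.job_done(): hands the job in; it is judged then, once.
The state is a dict: "t": time; "joints": joint angles; "qvel": joint speeds; "tau": joint torques, N m; "eef_pos": TCP position; "tcp_rot": TCP orientation; "ft_force": force on the tool from outside, world axes, zero at the start; "moment": the same for the moment, N m; "opening": opening from 0.0 (shut) to 1.0 (fully open); "grip_force": force on a finger pad.
Only numpy, scipy, OpenCV 4.12 (cv2) and the standard library are available. Lean on these libraries where they do the work, as an engineer would, in place of code of your own. Each camera call takes 0.05 s, during which the arm holds its last target. There are 200 camera calls.

## Working session

There is one attempt and no reset: what is moved stays moved. The work goes in short steps, Python scripts to look and compute and a tool call to move; the robot and the scene stay as the last step left them, time stands still between calls to the robot, and variables do not carry over. Pictures are saved under pics/ and viewed, at most 14 in all, crops included, and the job is handed in when it is done.

Besides the shell and the picture viewer there is one more tool, called after "Emit:" by a JSON object that holds its "api" and its "payload". move_arm: Moves the arm, as the interface text tells. Its arguments: {"type":"object","properties":{"commands":{"type":"array"}},"required":["commands"]}

```bash
ls; mkdir -p pics
python3 - <<'E'
from cell import *
import cv2
for n in("scene","top"):
    cv2.imwrite(f"pics/{n}0.png",read_camera(n)); i=camera_info(n); print(n,i)
print(state())
E
```

```text
pics
scene {'K': array([[608.44605831,   0.        , 322.63558738],
       [  0.        , 608.44605831, 239.99750949],
       [  0.        ,   0.        ,   1.        ]]), 'k1': 0.013941290594674121, 'cam_to_world': array([[-7.86516005e-01, -4.19774117e-01,  4.52970491e-01,
        -1.69637364e+01],
       [-6.17550552e-01,  5.28788180e-01, -5.82249411e-01,
         6.47461824e+02],
       [ 4.88779083e-03, -7.37680657e-01, -6.75132104e-01,
         9.30232076e+02],
       [ 0.00000000e+00,  0.00000000e+00,  0.00000000e+00,
         1.00000000e+00]])}
top {'K': array([[606.12515446,   0.        , 314.48978599],
       [  0.        , 606.12515446, 238.53671214],
       [  0.        ,   0.        ,   1.        ]]), 'k1': -0.005302180050785687, 'cam_to_world': array([[-3.28323498e-02, -9.78827242e-01,  2.02037784e-01,
         3.25901795e+02],
       [-9.99455189e-01,  3.14725670e-02, -9.94000392e-03,
        -8.18392397e+01],
       [ 3.37089893e-03, -2.02254065e-01, -9.79327284e-01,
         1.26689997e+03],
       [ 0.00000000e+00,  0.00000000e+00,  0.00000000e+00,
         1.00000000e+00]])}
{'t': 0.1, 'joints': array([-1.22560029e+00,  4.91513358e-01,  1.55936051e+00,  4.17912538e-05,
        1.09172983e+00, -1.05610214e-01]), 'qvel': array([ 2.86519232e-05, -1.38675753e-03, -2.19465951e-03, -1.02490391e-03,
       -8.01972966e-04, -7.24908366e-04]), 'tau': array([ 2.84202877e-03, -6.13625336e+01, -2.58605111e+01,  6.94022002e-02,
        4.70105815e-02, -4.15643490e-05]), 'eef_pos': array([ 272.2602954 , -562.35205834,  214.1210866 ]), 'tcp_rot': array([-3.14059114e+00, -1.43439457e-04,  4.50786901e-01]), 'ft_force': array([0.13987486, 0.5148165 , 0.66816402]), 'moment': array([-0.00659466, -0.0154956 ,  0.02940916]), 'grip_force': 0.0, 'opening': 0.9997954652757226}
```

View pics/top0.png

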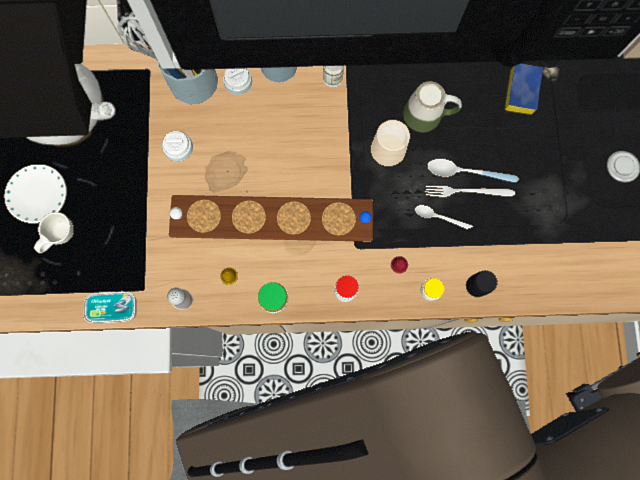

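View pics/scene0.png

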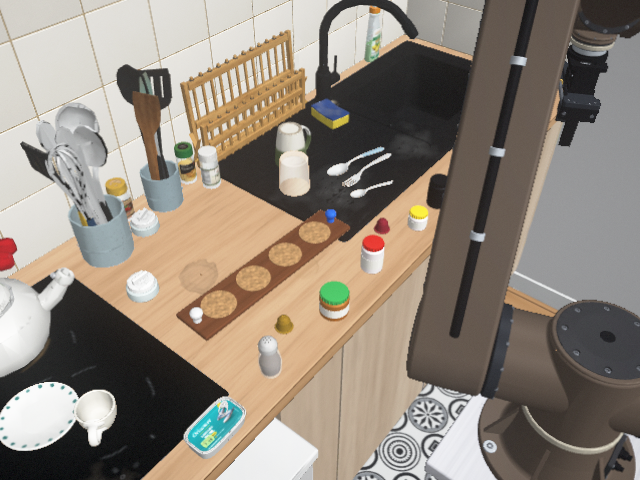

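The top view shows the shaker at (179,297), green cap (272,296), red cap (347,288), yellow cap (433,289) and the black look-alike (482,284). The blue knob is at (365,217), the right end next to pad_d, and the white knob is at (176,213). So the placing is shaker→d, red→c, green→b, yellow→a.

```bash
cat > h.py <<'E'
import numpy as np,cv2
from cell import *
def ray(info,uv):
    d=cv2.undistortPoints(np.array([[uv]],float),info["K"],np.array([info["k1"],0,0,0,0.]))[0,0]
    T=info["cam_to_world"]; return T[:3,3],T[:3,:3]@np.array([d[0],d[1],1])
def at_z(info,uv,z):
    o,d=ray(info,uv); return o+d*(z-o[2])/d[2]
def proj(info,p):
    T=np.linalg.inv(info["cam_to_world"]); c=T[:3,:3]@p+T[:3,3]; s=c[:2]/c[2]; s=s*(1+info["k1"]*(s@s))
    return s*info["K"][0,0]+info["K"][:2,2]
def blob(img,mask,uv,r):
    m=np.zeros_like(mask);cv2.circle(m,tuple(map(int,uv)),r,255,-1);m&=mask
    n,l,s,c=cv2.connectedComponentsWithStats(m); k=1+np.argmax(s[1:,4]); return c[k],s[k]
E
python3 - <<'E'
from h import *
img=cv2.imread("pics/top0.png");I=camera_info("top");hsv=cv2.cvtColor(img,cv2.COLOR_BGR2HSV)
sat=cv2.inRange(hsv,(0,150,90),(180,255,255))
for n,uv,z,r in[("red",(347,288),74,18),("green",(272,296),58,20),("yellow",(433,289),44,16)]:
    c,s=blob(img,sat,uv,r);print(n,c,s,at_z(I,c,z).round(1))
blue=cv2.inRange(hsv,(100,150,90),(125,255,255));c,s=blob(img,blue,(365,217),12);print("blue",c,s,at_z(I,c,51).round(1))
cork=cv2.inRange(hsv,(8,60,125),(25,255,255))
for uv in[(204,216),(249,217),(294,218),(339,219)]:
    c,s=blob(img,cork,uv,22);print("pad",c,s,at_z(I,c,23).round(1))
print("shaker",at_z(I,(178,296),85))
def crop(x0,y0,x1,y1):return img[y0:y1,x0:x1]
cv2.imwrite("pics/c1.png",cv2.resize(crop(150,190,510,320),None,fx=2.2,fy=2.2,interpolation=cv2.INTER_CUBIC))
E
```

```text
red [346.83589744 286.09230769] [336 275  23  23 390] [ 473.9 -154.7   74. ]
green [272.30359937 296.7198748 ] [258 283  29  29 639] [459.4  -6.   58. ]
yellow [433.66055046 287.52905199] [424 278  21  20 327] [ 469.  -332.5   44. ]
blue [364.97169811 216.68867925] [360 211  11  12 106] [ 619.4 -199.9   51. ]
pad [203.3592552  215.60350493] [186 199  35  34 913] [639.5 138.4  23. ]
pad [248.32641921 216.51965066] [231 200  36  34 916] [634.4  43.6  23. ]
pad [293.27777778 217.60566449] [276 201  35  34 918] [629.  -51.2  23. ]
pad [338.25327511 218.42139738] [321 202  35  34 916] [ 624.2 -146.    23. ]
shaker [463.8206583  176.21378795  85.        ]
```

View pics/c1.png

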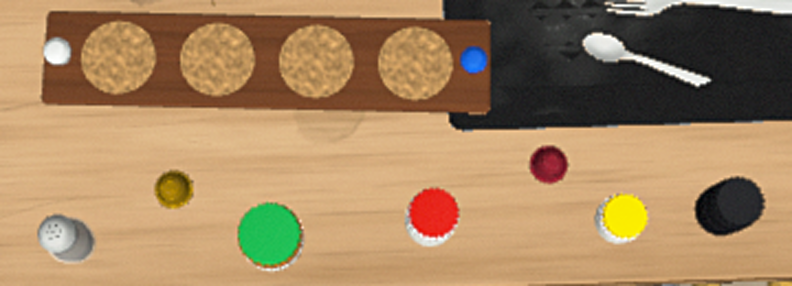

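Crop: red cap (433,213), dark red capsule (548,163) and black jar (730,205). Only the bright red cap on the white jar fits, and the capsule and black jar are to be left alone. I'll go to the yellow pot first, with the fingers turned to close across the row (yaw 90°).

Emit:
{"api": "move_arm", "payload": {"commands": [[[2.0,2.9,0],[0,0,8],1],[[2.0,2.9,0],[0,0,8],1],[[2.0,2.9,0],[0,0,8],1],[[2.0,2.9,0],[0,0,8],1],[[2.0,2.9,0],[0,0,8],1],[[2.0,2.9,0],[0,0,8],1],[[2.0,2.9,0],[0,0,8],1],[[2.0,2.7,0],[0,0,8.1],1],[[0,0,0],[0,0,0],1],[[0,0,0],[0,0,0],1]]}}

```text
t: 1.1
eef_pos: [432.5, -332.2, 214.5]
tcp_rot: [-3.141, -0.0, 1.57]
ft_force: [0.4, -0.4, -0.0]
opening: 1.001
grip_force: 0.0
```

Run:
```python
from h import *
I=camera_info("wrist");cv2.imwrite("pics/w1.png",read_camera("wrist"));print(I,state())
np.save("w1.npy",I["cam_to_world"])
for p in[(469,-332.5,44),(474,-154.7,74)]:print(proj(I,np.array(p)))
```

```text
{'K': array([[412.367517  ,   0.        , 317.01295976],
       [  0.        , 412.367517  , 238.96420399],
       [  0.        ,   0.        ,   1.        ]]), 'k1': -0.026054775362187806, 'cam_to_world': array([[ 9.99997212e-01, -1.14876528e-03, -2.06301397e-03,
         4.33560134e+02],
       [-1.63867638e-03, -9.66666792e-01, -2.56032474e-01,
        -2.60871589e+02],
       [-1.70012589e-03,  2.56035140e-01, -9.66665980e-01,
         3.83687226e+02],
       [ 0.00000000e+00,  0.00000000e+00,  0.00000000e+00,
         1.00000000e+00]])} {'t': 1.15, 'joints': array([-7.77286080e-01,  3.78428138e-01,  1.75476283e+00, -1.49785305e-04,
        1.00860057e+00, -7.74629199e-01]), 'qvel': array([-0.020886  ,  0.00098717, -0.00225053, -0.00055802,  0.00034285,
       -0.00064642]), 'tau': array([ 1.30685214e+00, -5.22800159e+01, -2.41677690e+01,  6.86043967e-02,
        9.58610815e-02, -4.59813501e-02]), 'eef_pos': array([ 432.15918302, -332.80259979,  214.50333342]), 'tcp_rot': array([-3.14136188e+00, -4.85522512e-05,  1.56821930e+00]), 'ft_force': array([ 0.05660165, -0.37981797, -0.53663796]), 'moment': array([-0.0886977 , -0.06914877, -0.01887394]), 'grip_force': 0.0, 'opening': 0.9999894119747006}
[359.98532469 217.82950429]
[378.07766264 -33.43863284]
```

View pics/w1.png

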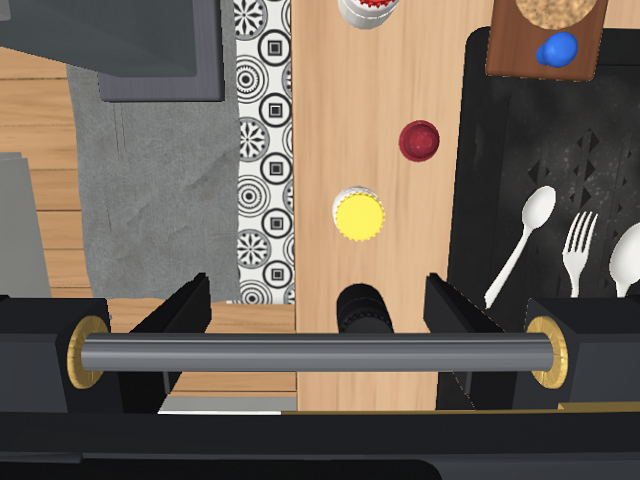

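The wrist view shows the yellow cap at (360,216), against (360,218) predicted from the top camera. The position is good, so I'll grasp it.

Emit:
{"api": "move_arm", "payload": {"commands": [[[3.7,0,-1],[0,0,0],0.8],[[0,0,-5],[0,0,0],0.8],[[0,0,-5],[0,0,0],0.8],[[0,0,-4],[0,0,0],0.8],[[0,0,-3],[0,0,0],0.8],[[0,0,-2],[0,0,0],0.8],[[0,0,-0.9],[0,0,0],0.8],[[0,0,0],[0,0,0],0.8],[[0,0,0],[0,0,0],0.2],[[0,0,0],[0,0,0],0.2]]}}

```text
t: 2.15
eef_pos: [469.7, -333.2, 6.9]
tcp_rot: [3.14, 0.001, 1.569]
ft_force: [-0.6, -0.0, -0.1]
opening: 0.682
grip_force: 0.0
```

Emit:
{"api": "move_arm", "payload": {"commands": [[[0,0,0],[0,0,0],0.2],[[0,0,0],[0,0,0],0.2],[[0,0,0],[0,0,0],0.2],[[0,0,0],[0,0,0],0.2],[[0,0,0],[0,0,0],0.2],[[0,0,0],[0,0,0],0.2]]}}

```text
t: 2.75
eef_pos: [469.5, -332.7, 6.2]
tcp_rot: [3.141, 0.0, 1.57]
ft_force: [-0.7, 0.0, 5.6]
opening: 0.454
grip_force: 30.0
```

Emit:
{"api": "move_arm", "payload": {"commands": [[[0,0,2],[0,0,0],0.2],[[0,0,4],[0,0,0],0.2],[[0,0,4.5],[0,0,0],0.2],[[1,2.5,3.5],[0,0,0],0.2],[[1.5,4,0],[0,0,0],0.2],[[1.5,4,0],[0,0,0],0.2],[[1.5,4,0],[0,0,0],0.2],[[1.5,4,0],[0,0,0],0.2],[[1.5,4,0],[0,0,0],0.2],[[1.5,4,0],[0,0,0],0.2]]}}

```text
t: 3.75
eef_pos: [569.6, -65.8, 145.6]
tcp_rot: [-3.142, -0.0, 1.57]
ft_force: [0.0, -0.2, -0.9]
opening: 0.453
grip_force: 30.0
```

Emit:
{"api": "move_arm", "payload": {"commands": [[[1.5,4,0],[0,0,0],0.2],[[1.5,4,0],[0,0,0],0.2],[[1.5,4,0],[0,0,0],0.2],[[1.5,4,0],[0,0,0],0.2],[[0.5,4,0],[0,0,0],0.2],[[0.5,2,0],[0,0,0],0.2],[[0,0.6,0],[0,0,0],0.2],[[0,0,0],[0,0,0],0.2],[[0,0,0],[0,0,0],0.2]]}}

```text
t: 4.65
eef_pos: [639.2, 157.1, 145.6]
tcp_rot: [-3.141, 0.0, 1.569]
ft_force: [-0.3, -0.1, -0.4]
opening: 0.456
grip_force: 30.0
```

Run:
```python
from h import *
I=camera_info("wrist");cv2.imwrite("pics/w2.png",read_camera("wrist"));print(state()["eef_pos"])
for p in[(639.5,138.4,23),(634.4,43.6,23),(464,176,85),(464,180,85),(459.4,-6,58)]:print(proj(I,np.array(p)))
```

```text
[639.27289044 156.94494459 145.73327993]
[316.98240595 255.59237764]
[310.91819026 368.74711103]
[ 14.3340941  225.54084388]
[ 13.04572968 218.79714104]
[ 80.65041879 450.86821897]
```

View pics/w2.png

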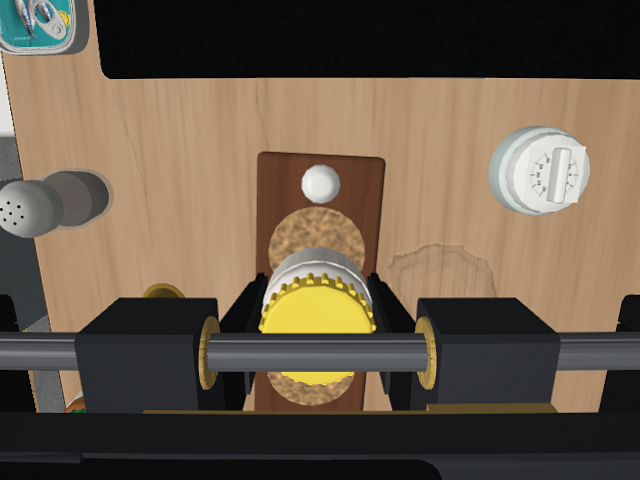

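The wrist view shows the pot held over disc a. The disc centre is at about (317,255), as predicted, and the shaker dome is at (27,208). I'll shift back 18.6 mm in y and lower.

Emit:
{"api": "move_arm", "payload": {"commands": [[[0,-1.86,-2],[0,0,0],0.2],[[0,0,-3.5],[0,0,0],0.2],[[0,0,-3],[0,0,0],0.2],[[0,0,-1.5],[0,0,0],0.2],[[0,0,-0.8],[0,0,0],0.2],[[0,0,-0.5],[0,0,0],0.2],[[0,0,-0.25],[0,0,0],0.2],[[0,0,0],[0,0,0],0.2],[[0,0,0],[0,0,0],0.2]]}}

```text
t: 5.6
eef_pos: [639.7, 140.0, 31.0]
tcp_rot: [3.14, -0.0, 1.57]
ft_force: [0.0, 0.5, -1.1]
opening: 0.455
grip_force: 30.0
```

Emit:
{"api": "move_arm", "payload": {"commands": [[[0,-0.1,-0.15],[0,0,0],0.2],[[0,0,0],[0,0,0],0.2],[[0,0,0],[0,0,0],0.75],[[0,0,0],[0,0,0],0.75],[[0,0,0],[0,0,0],0.75],[[0,0,0],[0,0,0],0.75],[[0,0,0.5],[0,0,0],0.75],[[0,0,2],[0,0,0],0.75],[[0,0,4],[0,0,0],0.75],[[0,0,4],[0,0,0],0.75]]}}

```text
t: 6.6
eef_pos: [638.9, 138.8, 134.7]
tcp_rot: [-3.14, 0.0, 1.57]
ft_force: [1.5, -0.1, 0.8]
opening: 0.751
grip_force: 0.0
```

Emit:
{"api": "move_arm", "payload": {"commands": [[[-2,-1,4],[0,0,0],1],[[-4,-2,3],[0,0,0],1],[[-4,-1,1],[0,0,0],1],[[-4,-1,0],[0,0,0],1],[[-2,-1,0],[0,0,0],1],[[0,0,0],[0,0,0],1],[[0,0,0],[0,0,0],1]]}}

```text
t: 7.3
eef_pos: [482.7, 80.2, 212.2]
tcp_rot: [3.14, -0.0, 1.569]
ft_force: [0.0, 0.1, 0.9]
opening: 0.999
grip_force: 0.0
```

Run:
```python
from h import *
I=camera_info("wrist");cv2.imwrite("pics/w3.png",read_camera("wrist"));print(state()["eef_pos"]);np.save("w3.npy",I["cam_to_world"])
for p in[(639.5,138.4,67),(464,180,90),(472,186,90),(472,186,0),(459.4,-6,58)]:print(p,proj(I,np.array(p)))
```

```text
[483.05634735  80.37722398 211.92808072]
(639.5, 138.4, 67) [524.7532372 148.3082443]
(464, 180, 90) [287.71880312  86.18895115]
(472, 186, 90) [299.58583406  76.63188792]
(472, 186, 0) [303.77483678  89.4884925 ]
(459.4, -6, 58) [289.26475581 320.15862648]
```

View pics/w3.png

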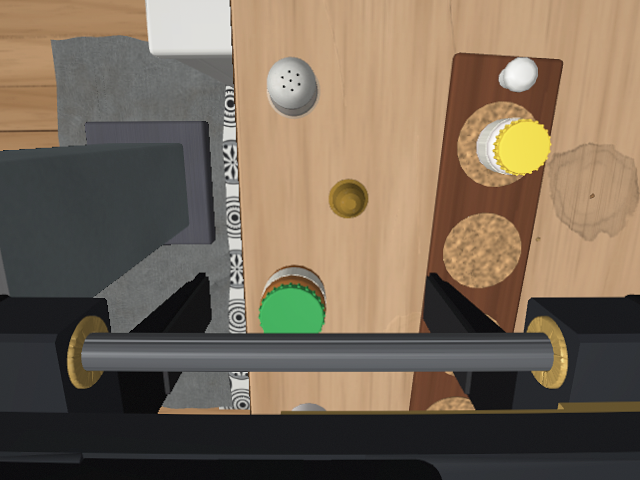

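The yellow cap is at (522,148), against (525,148) predicted if centred on disc a, so it is placed within about 2 mm. The shaker top is at (290,80), which puts its axis at about (465,184). Next the shaker.

Emit:
{"api": "move_arm", "payload": {"commands": [[[-0.8,3.5,0],[0,0,0],0.8],[[-0.5,4,0],[0,0,0],0.8],[[-0.5,2.87,0],[0,0,0],0.8],[[0,0,-4],[0,0,0],0.8],[[0,0,-5],[0,0,0],0.8],[[0,0,-5],[0,0,0],0.8],[[0,0,-3],[0,0,0],0.8],[[0,0,-1.7],[0,0,0],0.8],[[0,0,0],[0,0,0],0.8],[[0,0,0],[0,0,0],0.2]]}}

```text
t: 8.35
eef_pos: [464.8, 184.3, 24.4]
tcp_rot: [-3.141, 0.0, 1.57]
ft_force: [0.1, 0.0, 0.1]
opening: 0.757
grip_force: 0.0
```

Emit:
{"api": "move_arm", "payload": {"commands": [[[0,0,0],[0,0,0],0.2],[[0,0,0],[0,0,0],0.2],[[0,0,0],[0,0,0],0.2],[[0,0,0],[0,0,0],0.2],[[0,0,0],[0,0,0],0.2],[[0,0,0],[0,0,0],0.2],[[0,0,0],[0,0,0],0.2]]}}

```text
t: 9.05
eef_pos: [464.4, 184.0, 25.1]
tcp_rot: [3.141, -0.0, 1.57]
ft_force: [-0.6, 0.1, 6.0]
opening: 0.437
grip_force: 30.0
```

Emit:
{"api": "move_arm", "payload": {"commands": [[[0,0,2],[0,0,0],0.2],[[0,0,4.5],[0,0,0],0.2],[[0,0,4.5],[0,0,0],0.2],[[0,-2,4],[0,0,0],0.2],[[2,-4,0],[0,0,0],0.2],[[2,-4,0],[0,0,0],0.2],[[2,-4,0],[0,0,0],0.2],[[2,-4,0],[0,0,0],0.2],[[2,-4,0],[0,0,0],0.2],[[2,-4,0],[0,0,0],0.2]]}}

```text
t: 10.05
eef_pos: [584.6, -77.9, 174.5]
tcp_rot: [-3.141, -0.0, 1.569]
ft_force: [0.6, 0.4, 0.2]
opening: 0.436
grip_force: 30.0
```

Emit:
{"api": "move_arm", "payload": {"commands": [[[2,-4,0],[0,0,0],0.2],[[1.5,-2,0],[0,0,0],0.2],[[0.48,-1,0],[0,0,0],0.2],[[0,0,-3],[0,0,0],0.2],[[0,0,-4],[0,0,0],0.2],[[0,0,-3],[0,0,0],0.2],[[0,0,-1.5],[0,0,0],0.2],[[0,0,0],[0,0,0],0.2],[[0,0,0],[0,0,0],0.2]]}}

```text
t: 10.95
eef_pos: [624.5, -145.9, 60.6]
tcp_rot: [3.141, 0.0, 1.57]
ft_force: [0.4, -0.4, -0.7]
opening: 0.433
grip_force: 30.0
```

Emit:
{"api": "move_arm", "payload": {"commands": [[[0,0,-0.7],[0,0,0],0.2],[[0,0,-0.4],[0,0,0],0.2],[[0,0,-0.15],[0,0,0],0.2],[[0,0,0],[0,0,0],0.2],[[0,0,0],[0,0,0],0.75],[[0,0,0],[0,0,0],0.75],[[0,0,0],[0,0,0],0.75],[[0,0,0],[0,0,0],0.75],[[0,0,0],[0,0,0],0.75]]}}

```text
t: 11.85
eef_pos: [624.0, -146.1, 47.0]
tcp_rot: [3.142, -0.0, 1.57]
ft_force: [-0.4, -0.4, -0.2]
opening: 0.738
grip_force: 0.0
```

Emit:
{"api": "move_arm", "payload": {"commands": [[[0,0,1],[0,0,0],0.75],[[0,0,3],[0,0,0],0.75],[[0,0,4],[0,0,0],0.75],[[0,0,5],[0,0,0],0.75],[[-2,0,3.4],[0,0,0],0.75],[[-4,0,0],[0,0,0],1],[[-4,-1.5,0],[0,0,0],1],[[-4,-2,0],[0,0,0],1],[[-1,-1,0],[0,0,0],1],[[0,0,0],[0,0,0],1]]}}

```text
t: 12.85
eef_pos: [473.3, -192.1, 212.1]
tcp_rot: [3.14, 0.001, 1.567]
ft_force: [0.3, 0.5, 0.4]
opening: 0.997
grip_force: 0.0
```

Run:
```python
from h import *
read_camera("wrist");I=camera_info("wrist");cv2.imwrite("pics/w4.png",read_camera("wrist"));print(state()["eef_pos"])
for p in[(624.2,-146,113),(624.2,-146,23),(629,-51.2,23),(474,-154.7,74)]:print(p,proj(I,np.array(p)))
```

```text
[ 474.82675049 -191.23087446  211.5566055 ]
(624.2, -146, 113) [546.51904552 170.74037799]
(624.2, -146, 23) [490.45548934 160.52906019]
(629, -51.2, 23) [507.72351993  41.42945596]
(474, -154.7, 74) [315.54034288 177.67828632]
```

View pics/w4.png

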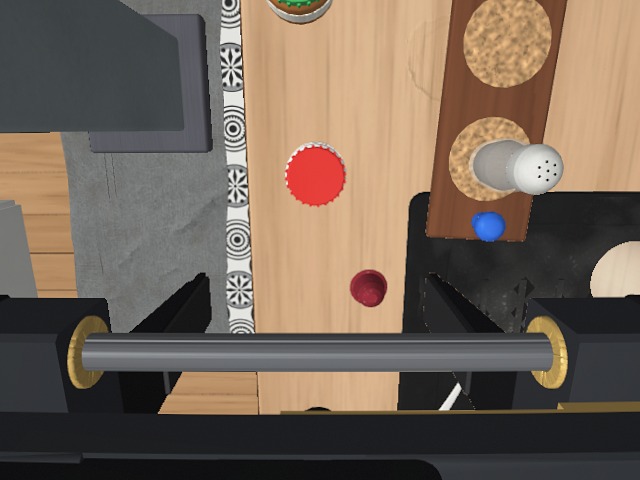

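The shaker top is at (548,170), against (546,171) for disc d's centre, and it is upright. The red cap is at (316,176), against (315,178) predicted. Next the red jar.

Emit:
{"api": "move_arm", "payload": {"commands": [[[0,2,0],[0,0,0],0.85],[[0,1.75,-2],[0,0,0],0.85],[[0,0,-4],[0,0,0],0.85],[[0,0,-5],[0,0,0],0.85],[[0,0,-5],[0,0,0],0.85],[[0,0,-2.5],[0,0,0],0.85],[[0,0,-1.1],[0,0,0],0.85],[[0,0,0],[0,0,0],0.85],[[0,0,0],[0,0,0],0.2],[[0,0,0],[0,0,0],0.2]]}}

```text
t: 13.95
eef_pos: [474.9, -153.7, 16.4]
tcp_rot: [3.139, 0.001, 1.57]
ft_force: [0.8, -0.4, -0.3]
opening: 0.733
grip_force: 0.0
```

Emit:
{"api": "move_arm", "payload": {"commands": [[[0,0,0],[0,0,0],0.2],[[0,0,0],[0,0,0],0.2],[[0,0,0],[0,0,0],0.2],[[0,0,0],[0,0,0],0.2],[[0,0,0],[0,0,0],0.2],[[0,0,0],[0,0,0],0.2]]}}

```text
t: 14.55
eef_pos: [474.1, -153.7, 15.6]
tcp_rot: [3.141, 0.0, 1.57]
ft_force: [-1.3, 0.1, 6.3]
opening: 0.502
grip_force: 30.0
```

Emit:
{"api": "move_arm", "payload": {"commands": [[[0,0,2],[0,0,0],0.2],[[0,0,4.5],[0,0,0],0.2],[[0,0,4.5],[0,0,0],0.2],[[0,2,4],[0,0,0],0.2],[[2,3,1],[0,0,0],0.2],[[3.5,2.5,0],[0,0,0],0.2],[[3.5,1.5,0],[0,0,0],0.2],[[3.5,1,0],[0,0,0],0.2],[[2,0.25,0],[0,0,0],0.2],[[1,0,0],[0,0,0],0.2]]}}

```text
t: 15.55
eef_pos: [630.0, -50.4, 174.4]
tcp_rot: [-3.141, -0.0, 1.571]
ft_force: [-1.3, -0.5, -2.7]
opening: 0.503
grip_force: 30.0
```

Emit:
{"api": "move_arm", "payload": {"commands": [[[0,0,-2],[0,0,0],0.2],[[0,0,-4],[0,0,0],0.2],[[0,0,-4],[0,0,0],0.2],[[0,0,-2],[0,0,0],0.2],[[0,0,-1],[0,0,0],0.2],[[0,0,0],[0,0,0],0.2],[[0,0,0],[0,0,0],0.2]]}}

```text
t: 16.25
eef_pos: [629.4, -51.3, 46.1]
tcp_rot: [3.14, 0.0, 1.569]
ft_force: [0.0, 0.2, -1.5]
opening: 0.501
grip_force: 30.0
```

Landing height is 38.6, so 7 mm to go.

Emit:
{"api": "move_arm", "payload": {"commands": [[[0,0,-0.4],[0,0,0],0.2],[[0,0,-0.3],[0,0,0],0.2],[[0,0,0],[0,0,0],0.2],[[0,0,0],[0,0,0],0.2],[[0,0,0],[0,0,0],0.8],[[0,0,0],[0,0,0],0.8],[[0,0,0],[0,0,0],0.8],[[0,0,0],[0,0,0],0.8],[[0,0,0],[0,0,0],0.8]]}}

```text
t: 17.15
eef_pos: [628.9, -51.0, 38.0]
tcp_rot: [-3.142, -0.0, 1.57]
ft_force: [0.6, -0.9, 0.3]
opening: 0.791
grip_force: 0.0
```

Emit:
{"api": "move_arm", "payload": {"commands": [[[0,0,1],[0,0,0],0.8],[[0,0,3],[0,0,0],0.8],[[0,0,4],[0,0,0],0.8],[[0,0,5],[0,0,0],0.8],[[-3,-0.5,4],[0,0,0],0.8],[[-4,0,0],[0,0,0],1],[[-4,0,0],[0,0,0],1],[[-4,0,0],[0,0,0],1],[[-1.9,0,0],[0,0,0],1],[[0,0,0],[0,0,0],1]]}}

```text
t: 18.15
eef_pos: [458.3, -55.9, 208.9]
tcp_rot: [3.141, 0.0, 1.569]
ft_force: [0.7, 0.0, -0.3]
opening: 1.0
grip_force: 0.0
```

Run:
```python
from h import *
read_camera("wrist");I=camera_info("wrist");cv2.imwrite("pics/w5.png",read_camera("wrist"));print(state()["eef_pos"])
for p in[(629,-51.2,97),(634.4,43.6,23),(459.4,-6,58),(461,-4,58)]:print(p,proj(I,np.array(p)))
```

```text
[460.87548888 -56.20092661 208.69630118]
(629, -51.2, 97) [555.35060378 227.41628686]
(634.4, 43.6, 23) [527.86699799  94.6204005 ]
(459.4, -6, 58) [315.21057207 158.50329965]
(461, -4, 58) [317.29923772 155.83910024]
```

View pics/w5.png

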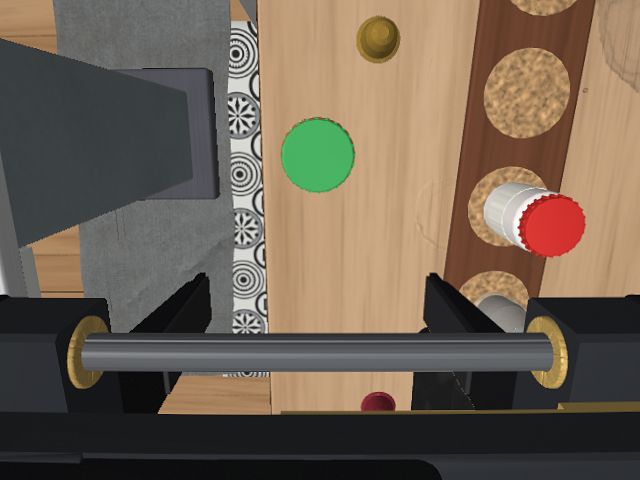

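The red cap is at (552,226), against (555,227) predicted, so it is on disc c. The green cap is at (318,155), about (461.5,-3.5). Next the green jar.

Emit:
{"api": "move_arm", "payload": {"commands": [[[0.1,3,0],[0,0,0],1],[[0,2.25,-2],[0,0,0],1],[[0,0,-4],[0,0,0],1],[[0,0,-5],[0,0,0],1],[[0,0,-4.5],[0,0,0],1],[[0,0,-3],[0,0,0],1],[[0,0,-1.2],[0,0,0],1],[[0,0,0],[0,0,0],1],[[0,0,0],[0,0,0],0.3],[[0,0,0],[0,0,0],0.3]]}}

```text
t: 19.25
eef_pos: [462.0, -3.5, 11.5]
tcp_rot: [3.14, 0.0, 1.57]
ft_force: [-0.2, 0.2, 0.3]
opening: 0.884
grip_force: 0.0
```

Emit:
{"api": "move_arm", "payload": {"commands": [[[0,0,0],[0,0,0],0.3],[[0,0,0],[0,0,0],0.3],[[0,0,0],[0,0,0],0.3],[[0,0,0],[0,0,0],0.3],[[0,0,0],[0,0,0],0.3],[[0,0,0],[0,0,0],0.3],[[0,0,0],[0,0,0],0.3]]}}

```text
t: 19.95
eef_pos: [461.3, -3.5, 11.3]
tcp_rot: [3.141, 0.0, 1.569]
ft_force: [-0.9, 1.0, 6.6]
opening: 0.627
grip_force: 30.0
```

Emit:
{"api": "move_arm", "payload": {"commands": [[[0,0,2],[0,0,0],0.3],[[0,0,4.5],[0,0,0],0.3],[[0,0,4.5],[0,0,0],0.3],[[1,1,4],[0,0,0],0.3],[[3,1.5,1],[0,0,0],0.3],[[4,1.2,0],[0,0,0],0.3],[[4,1,0],[0,0,0],0.3],[[3,0,0],[0,0,0],0.3],[[1.5,0,0],[0,0,0],0.3],[[0.8,0,0],[0,0,0],0.3]]}}

```text
t: 20.95
eef_pos: [634.8, 43.6, 170.1]
tcp_rot: [-3.141, 0.0, 1.57]
ft_force: [-0.5, -0.6, -1.5]
opening: 0.625
grip_force: 30.0
```

Emit:
{"api": "move_arm", "payload": {"commands": [[[0,0,-2],[0,0,0],0.3],[[0,0,-4],[0,0,0],0.3],[[0,0,-4],[0,0,0],0.3],[[0,0,-2],[0,0,0],0.3],[[0,0,-1],[0,0,0],0.3],[[0,0,0],[0,0,0],0.3],[[0,0,0],[0,0,0],0.3]]}}

```text
t: 21.65
eef_pos: [634.6, 43.4, 41.9]
tcp_rot: [3.14, 0.0, 1.569]
ft_force: [0.6, 1.3, -1.3]
opening: 0.626
grip_force: 30.0
```

Emit:
{"api": "move_arm", "payload": {"commands": [[[0,0,-0.4],[0,0,0],0.3],[[0,0,-0.3],[0,0,0],0.3],[[0,0,0],[0,0,0],0.3],[[0,0,0],[0,0,0],0.3],[[0,0,0],[0,0,0],0.9],[[0,0,0],[0,0,0],0.9],[[0,0,0],[0,0,0],0.9],[[0,0,0],[0,0,0],0.9],[[0,0,0],[0,0,0],0.9]]}}

```text
t: 22.55
eef_pos: [634.1, 43.5, 33.8]
tcp_rot: [-3.142, -0.0, 1.57]
ft_force: [0.2, 0.2, -0.9]
opening: 0.894
grip_force: 0.0
```

Emit:
{"api": "move_arm", "payload": {"commands": [[[0,0,1],[0,0,0],0.9],[[0,0,3],[0,0,0],0.9],[[0,0,4],[0,0,0],0.9],[[0,0,5],[0,0,0],0.9],[[-3,-1,4],[0,0,0],0.9],[[-4,-2,2],[0,0,0],1],[[-4,-2,0],[0,0,0],1],[[-4,-2,0],[0,0,0],1],[[-2,-1,0],[0,0,0],1],[[0,0,0],[0,0,0],1]]}}

```text
t: 23.55
eef_pos: [462.7, -37.1, 224.2]
tcp_rot: [3.141, 0.0, 1.568]
ft_force: [0.5, 0.1, -0.2]
opening: 1.001
grip_force: 0.0
```

Run:
```python
from h import *
I=camera_info("top");img=read_camera("top");cv2.imwrite("pics/t2.png",cv2.resize(img[180:310,150:510],None,fx=2.2,fy=2.2))
print(state()["eef_pos"],state()["ft_force"])
for n,p in dict(yellow=(639.5,138.4,67),green=(634.4,43.6,81),red=(629,-51.2,97),shaker=(624.2,-146,113)).items():print(n,(proj(I,np.array(p))-(150,180))*2.2)
```

```text
[464.2933314  -36.75390915 224.16388271] [ 0.61700319 -0.18683722  0.23170029]
yellow [109.0322017   66.94194847]
green [209.7252271   65.33855374]
red [312.68179253  63.47081582]
shaker [418.35507627  60.90694007]
```

View pics/t2.png

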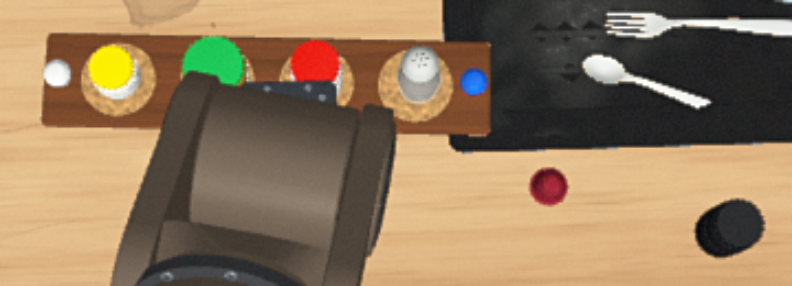

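The top crop shows yellow (110,67), green (213,64), red (315,63) and the shaker top (419,58), all within about 3 mm of the predicted centres and standing upright. The arm is clear, so I'll hand in.

```bash
python3 -c "
from cell import *
print(env.job_done())"
```

```text
the job is handed in; nothing more can be done
None
```

The job is handed in: counting from the blue knob, the salt shaker, red jar, green jar and yellow pot stand upright on their discs, each within about 3 mm of centre in the last pictures, with about 24 s of the 106 s used; no verdict was returned.

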